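Shut the bit case and the drawers before grinding

ROBOT

A 6-joint arm with a two-finger parallel gripper is mounted at the origin on the work surface. World frame = base frame: x ahead of the robot, y to its left, z up, the work surface at z = 0. Lengths are in m, angles in rad, forces in N, time in s.
With the tool pointing down it reaches from about 0.25 to 0.775 m from the base axis. Payload 4 kg.
Tool frame: the origin (TCP) lies at the very end of the fingers, on their centre line; the grasp point (between the pads) lies 19 mm behind it; z points along the fingers, y is the line along which they close (so a half turn about z gives the same grasp; the last joint's range is limited). The gripper opens to 94 mm and grips with 3 to 60 N. Pads are 16 mm wide; open, the fingers measure 119 mm over their backs; the gripper's body (75 mm by 177 mm) begins 78 mm behind the grasp point.
Start: joints at [1.094, 0.087, 1.371, -0, 1.684, -0.103], TCP at [0.201, 0.512, 0.206] pointing down, gripper open.
Joint ranges: [-3.1, 3.1], [-0.76, 2.03], [0.27, 2.55], [-1.08, 4.22], [0.17, 2.65], [-2.57, 2.57]. Speed limits (rad/s): [2.79, 2.79, 3.14, 3.14, 3.14, 3.14].

INTERFACE

Orientations are given as [roll, pitch, yaw] about the fixed x, y, z axes, in that order (R = Rz(yaw) Ry(pitch) Rx(roll)).
In Python, from bench import robot, vision gives the robot as it stands.
- The arm moves only by the shell command python3 -m crank 'ROWS'. ROWS is JSON, a list of rows, each a list of 3 entries, a list of its own where there are three numbers: the closure, from 0 (fully open) to 1 (shut), then the shift along the tool's x, y, z in m, then the turn, a rotation vector about the tool's x, y, z in degrees. A call has 1 to 8 rows; each row shifts and turns the commanded pose from where the row before left it, along the tool's axes as they then stand; what a row does not reach is not made up. A row lasts 1/10 s, in which the tool goes at most 50 mm and 8.59 degrees, less where a joint would pass 70% of its speed; a pose out of reach is approached as far as the arm can. A call with a gripper value outside its range is refused whole. The fingers move at their own pace and stop on an object; the grip force is fixed at half the most. Time passes only in rows, so rows that do not move let the fingers close. It gives the time, the measured TCP pose, the force, the opening and the grip force at its end, in the units of the state.
- robot.get_obs(): the state, without advancing time (a new reading comes with each control period).
- vision.snapshot(name): name is "scene" or "top"; returns a dict with "color" (480x640x3 uint8, red, green, blue), "z_map" (480x640 float32, m along the optical axis (not along the pixel's ray), 0 where there is no reading), "fx", "fy", "cx", "cy" (pixels), "R" (3x3) and "t" (3): a world point X has camera coordinates R X + t. Camera axes: x right, y down, z forward; pixel columns grow to the right and rows downward; lengths in m; the calibration is good to about 2 mm. A picture is of the moment at which its call begins.
- robot.close_job(): hands the job in; it is judged then, once.
The state is a dict: "time": time; "joint_positions": joint angles; "qvel": joint speeds; "joint_torque": joint torques, N m; "tool_pos": TCP position; "ee_rot": TCP orientation; "wrist_force": force on the tool from outside, world axes, zero at the start; "wrist_torque": the same for the moment, N m; "width": finger opening in m; "finger_force": force on a finger pad.
Only numpy, scipy, OpenCV 4.12 (cv2) and the standard library are available. Lean on these libraries where they do the work, as an engineer would, in place of code of your own. Each camera call takes 0.05 s, during which the arm holds its last target. There are 200 camera calls.

TASK

Grinding is about to start and sparks and grit must be kept out: with the fingertips, push both drawers of the little plywood drawer unit fully home and swing the lid of the drill-bit case right down shut, in any order. Only push: do not pick up, tip or shove the case out of its place, and leave the tape measure, the glue bottle and the tin where they stand.

Things in the scene. Friction and masses are not known exactly. Their poses are not given: they have to be found in the camera images.
- chest: low plywood drawer unit, fixed to the bench, 150 deep (its x) x 230 wide (its y) x 75 high, with two drawers side by side. Origin: centre of its underside. Its x axis points from its front to its back; the drawers come out along its -x, roughly towards the robot. It may stand on the robot's left or right, turned up to 0.2 rad.
- left_front (a point): centre of the outer end face of the steel knob on the front of the drawer on the chest's +y side; moves with the drawer. Axes parallel to the chest's. Knob: 22 dia. disc, standing out 14 from the drawer front, its centre 37.5 above the bench. Drawer front: 98 wide, 53 high (from 11 to 64 above the bench), flush with the chest's front when shut. Push along the chest's +x, on the knob or on the front.
- right_front (a point): the same point on the knob of the drawer on the chest's -y side
- drawer_left (a joint): how far the +y drawer stands out (m), 0 = fully home, most 0.09; starts 0.03 to 0.07. It drags with about 1.5 N and stays where it is left.
- drawer_right (a joint): the same for the -y drawer
- case: flat grey sheet-metal drill-bit case, loose on the bench, about 0.95 kg with its lid; the open base is 100 deep (its x) x 160 wide (its y) x 36 high, 47 high with the lid shut. Origin: centre of its underside. Its x axis points to the hinge side, roughly away from the robot (turned up to 0.35 rad). It may stand on the robot's left or right.
- lid_hinge (a point): middle of the lid's hinge line, which runs along the case's y at its back (+x) rim, 50 behind the case's origin and 37 above its underside. Axes parallel to the case's.
- lid_edge (a point): middle of the lid's free edge, on the lid's outer face (the top when shut), 100 from the hinge; moves with the lid. The lid is a plate 100 x 160 x 10, with its inner face in the plane through the hinge line, and a small catch tab 7 long beyond the middle of the free edge.
- lid (a joint): lid angle (rad): 0 = shut, 1.57 = upright, most 1.9 (leaning back, away from the robot); starts 1.45 to 1.75. A stiff hinge (0.12 N m): the lid stays where it is left, so it has to be pushed from behind, over towards the robot and all the way down.
- tape: bystander: black tape measure with yellow sides, 75 x 40 x 65 high, loose, standing between the chest and the case; origin under its centre
- glue: bystander: green glue bottle with a white label and orange cap, 52 dia., 150 high, loose, beyond and between the chest and the case; origin under its centre
- tin: bystander: white round tin, 72 dia., 90 high, loose, off to the left; origin under its centre
Things that resemble listed ones, but are neither listed nor needed, are in the scene too. Of the things that look like the case, the middle-sized one is meant.

How it is judged:
By the outcome, as a careful person would: the job done as asked, in the order asked, and still so for the second after the job is handed in, with the robot touching nothing.
It also fails if it takes over 69 s, if anything falls off the work surface, if the arm or the gripper's body presses on something with over 40 N, if the wrist force passes 120 N, or if a joint passes its speed limit or range.

## Working session

There is one attempt and no reset: what is moved stays moved. The work goes in short steps, Python scripts to look and compute and a shell command to move; the robot and the scene stay as the last step left them, time stands still between calls to the robot, and variables do not carry over. Pictures are saved under pics/ and viewed, at most 10 in all, crops included, and the job is handed in when it is done.

```bash
mkdir -p pics; cat > h.py <<'E'
import numpy as np,cv2
from bench import robot,vision
def snap(n,f):
    s=vision.snapshot(n); cv2.imwrite(f'pics/{f}.png',s['color'][:,:,::-1]); np.savez(f'pics/{f}.npz',**s); return s
def pt(s,u,v,r=1):
    z=np.array(s['z_map'])[v-r:v+r+1,u-r:u+r+1]; z=np.median(z[z>0])
    c=np.array([(u-s['cx'])/s['fx']*z,(v-s['cy'])/s['fy']*z,z]); return np.array(s['R']).T@(c-s['t'])
def cloud(s):
    z=np.array(s['z_map']);v,u=np.mgrid[:480,:640]
    c=np.stack([(u-s['cx'])/s['fx']*z,(v-s['cy'])/s['fy']*z,z],-1); return (c-s['t'])@np.array(s['R'])
E
python3 - <<'E'
from h import *
snap('top','top1');snap('scene','scene1');print(robot.get_obs())
E
```

```text
{'time': 0.1, 'joint_positions': array([ 1.09389620e+00,  8.78855774e-02,  1.37210386e+00, -3.53673666e-05,
        1.68360011e+00, -1.03091246e-01]), 'qvel': array([ 0.00041662, -0.00075621, -0.0041244 ,  0.00173783, -0.0010266 ,
        0.00078681]), 'joint_torque': array([ 3.51968425e-03, -3.41250122e+01, -3.03303194e+01,  7.20219570e-02,
        3.03411449e-02, -6.34711773e-05]), 'tool_pos': array([0.20062141, 0.51156898, 0.2044184 ]), 'ee_rot': array([-3.13960274e+00, -1.70534002e-04,  2.76777965e+00]), 'wrist_force': array([ 0.54011387, -0.48116049,  0.02065572]), 'wrist_torque': array([-0.00515409,  0.01662263, -0.00221239]), 'finger_force': 0.0, 'width': 0.09382223827399051}
```

View pics/top1.png

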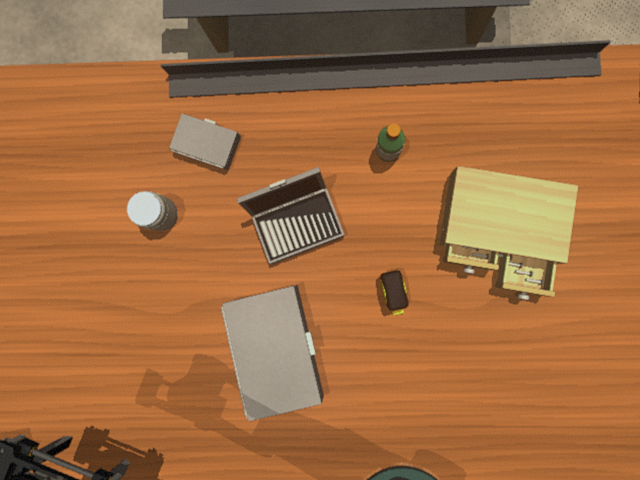

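View pics/scene1.png

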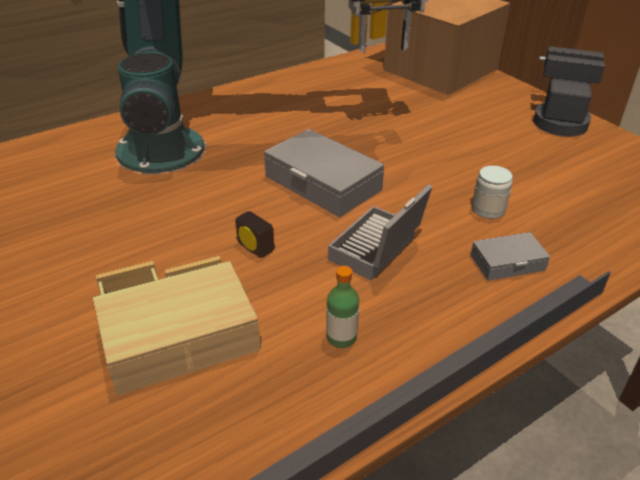

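The top view shows three case-like things: a small shut one at (205,140), an open one at (292,220) and a large shut one at (272,352). The open one is middle-sized and has its lid up. The chest is at (510,225), with knobs at about (469,270) and (524,296). I'll check both in enlarged crops.

```bash
python3 - <<'E'
from h import *
s=dict(np.load('pics/top1.npz'))
im=s['color'][:,:,::-1]
a=cv2.resize(im[160:280,230:350],None,fx=5,fy=5)[:600,:400*2]
b=cv2.resize(im[160:310,430:590],None,fx=4,fy=4)
cv2.imwrite('pics/c1.png',a);cv2.imwrite('pics/c2.png',b)
P=cloud(s)
for n,u,v in [('tin',147,208),('glue',392,130),('tape',395,290),('bigcase',270,350),('smallcase',205,140),('chest',510,215)]:
    p=pt(s,u,v); print(n,p.round(3))
# chest top
m=(abs(P[...,2]-.075)<.006); m[:,:430]=0
c=m.astype(np.uint8); q=P[...,:2][m]; print(cv2.minAreaRect(q.astype(np.float32)),m.sum())
for nm,u0,u1,v0,v1,z0,z1 in [('caserim',240,350,180,270,.02,.045),('lidtop',235,335,160,220,.1,.2),('tin',120,180,185,240,.08,.1),('tape',375,415,260,320,.05,.075),('glue',370,410,115,165,.1,.16),('big',215,330,280,425,.03,.12),('fronts',440,560,240,305,.045,.07)]:
    m=np.zeros(P.shape[:2],bool);m[v0:v1,u0:u1]=1;m&=(P[...,2]>z0)&(P[...,2]<z1)
    q=P[m]; r=cv2.minAreaRect(q[:,:2].astype(np.float32)); print(nm,len(q),np.round(cv2.boxPoints(r),3).tolist(),q[:,2].max().round(3),np.round(r[1],3),np.round(r[2],1))
E
```

```text
tin [0.618 0.479 0.091]
glue [0.739 0.012 0.15 ]
tape [0.453 0.008 0.064]
bigcase [0.343 0.248 0.067]
smallcase [0.762 0.383 0.036]
chest [ 0.59  -0.212  0.075]
((0.5923415422439575, -0.21525107324123383), (0.23089225590229034, 0.15122579038143158), 79.04047393798828) 9646
caserim 2113 [[0.5080000162124634, 0.2540000081062317], [0.5619999766349792, 0.10300000011920929], [0.6579999923706055, 0.1379999965429306], [0.6039999723434448, 0.289000004529953]] 0.045 [0.102 0.16 ] 19.8
lidtop 1082 [[0.609000027179718, 0.28999999165534973], [0.6639999747276306, 0.14000000059604645], [0.6800000071525574, 0.1459999978542328], [0.6259999871253967, 0.29600000381469727]] 0.145 [0.017 0.16 ] 19.9
tin 1008 [[0.5799999833106995, 0.5149999856948853], [0.5839999914169312, 0.4490000009536743], [0.6520000100135803, 0.453000009059906], [0.6480000019073486, 0.5189999938011169]] 0.096 [0.068 0.066] 3.6
tape 816 [[0.4099999964237213, 0.020999999716877937], [0.4189999997615814, -0.019999999552965164], [0.492000013589859, -0.004000000189989805], [0.4830000102519989, 0.03700000047683716]] 0.07 [0.075 0.042] 12.3
glue 429 [[0.7129999995231628, -0.007000000216066837], [0.7490000128746033, -0.014999999664723873], [0.7590000033378601, 0.02800000086426735], [0.7229999899864197, 0.035999998450279236]] 0.154 [0.044 0.037] 77.6
big 9615 [[0.20800000429153442, 0.2980000078678131], [0.24300000071525574, 0.14100000262260437], [0.46700000762939453, 0.19200000166893005], [0.4309999942779541, 0.3490000069141388]] 0.075 [0.229 0.161] 12.8
fronts 1046 [[0.42500001192092896, -0.3009999990463257], [0.5270000100135803, -0.3100000023841858], [0.546999990940094, -0.08900000154972076], [0.4449999928474426, -0.07900000363588333]] 0.07 [0.222 0.102] 84.8
```

View pics/c1.png

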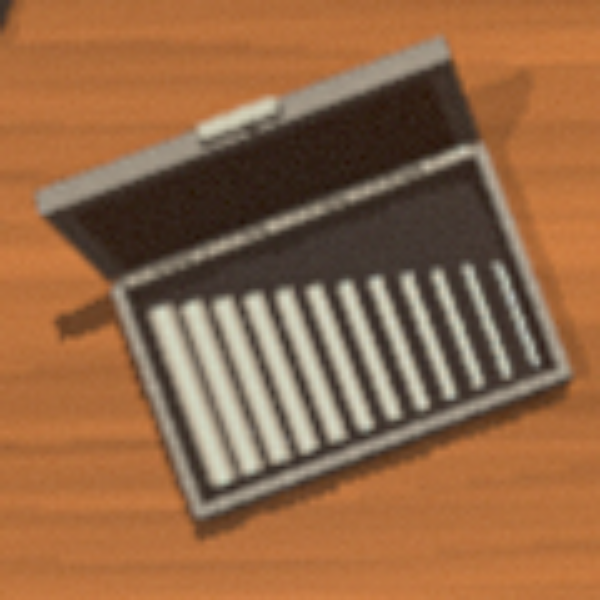

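View pics/c2.png

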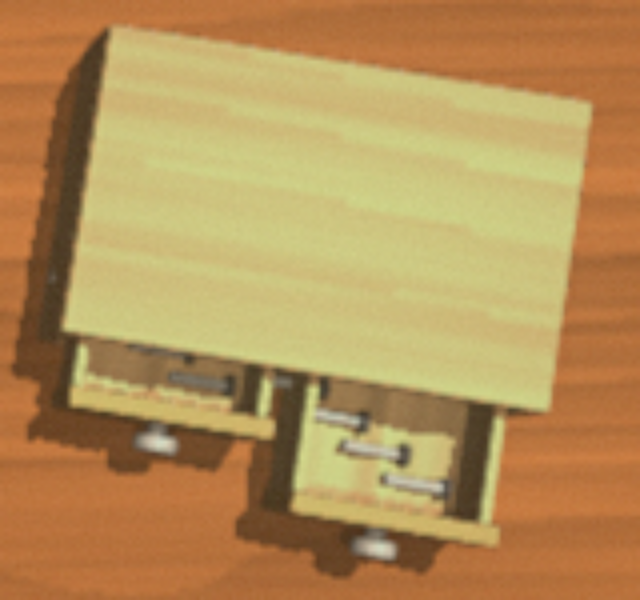

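The enlarged crops show the open case with its drill bits, its lid leaning back past upright and its catch tab at the crop's (240,118). That confirms it as the middle-sized one, between the 229 x 161 and the small shut ones. In the chest crop both drawers are out, the right one further, with knobs at the crop's (157,438) and (375,545). Next I'll work out the targets.

```bash
cat >> h.py <<'E'
cy,cs=np.deg2rad(19.8),np.deg2rad(-10.96)
C=np.array([.583,.196]);H=C+.05*np.array([np.cos(cy),np.sin(cy)])
K=np.array([.5923,-.2153])
def rel(xyz,yaw):
    from scipy.spatial.transform import Rotation as R
    o=robot.get_obs();a=R.from_euler('xyz',o['ee_rot']);b=R.from_euler('xyz',[np.pi,0,yaw])
    print('turn deg',np.rad2deg((a.inv()*b).as_rotvec()).round(1),'shift after turn mm',(1000*b.inv().apply(np.array(xyz)-o['tool_pos'])).round(0),'t',o['time'])
E
python3 - <<'E'
from h import *
s=dict(np.load('pics/top1.npz'))
ex=np.array([np.cos(cs),np.sin(cs)]);ey=np.array([-ex[1],ex[0]])
for u,v in [(469,269),(469,271),(524,295),(524,297)]:
    p=pt(s,u,v); print(p.round(3),'chest',(p[:2]-K)@ex.round(3),(p[:2]-K)@ey)
P=cloud(s);cx=np.array([np.cos(cy),np.sin(cy)])
m=np.zeros(P.shape[:2],bool);m[160:220,235:335]=1;m&=(P[...,2]>.12);q=P[m];u=(q[:,:2]-H)@cx
print('lid u',np.percentile(u,[2,50,98]),q[:,2].max())
rel([*(H+.07*cx),.2],np.pi+cy)
E
```

```text
[ 0.49  -0.137  0.046] chest -0.11528377052374814 0.05707997526944994
[ 0.486 -0.137  0.047] chest -0.11913280965752267 0.0565983913762747
[ 0.438 -0.241  0.044] chest -0.14663302833684844 -0.054627517091992636
[ 0.434 -0.24   0.048] chest -0.15047122549658232 -0.054105438679733255
lid u [-0.18259411  0.01548146  0.02330921] 1.0497480730929916
turn deg [ -0.1  -0.1 -41.2] shift after turn mm [-373. -426.    4.] t 0.1
```

```bash
python3 -m crank '[[1,[0,0,0],[0,0,-8.2]],[1,[0,0,0],[0,0,-8.2]],[1,[0,0,0],[0,0,-8.2]],[1,[0,0,0],[0,0,-8.2]],[1,[0,0,0],[0,0,-8.2]],[1,[-0.03,-0.035,0],[0,0,0]],[1,[-0.03,-0.035,0],[0,0,0]],[1,[-0.03,-0.035,0],[0,0,0]]]'
python3 -m crank '[[1,[-0.03,-0.035,0],[0,0,0]],[1,[-0.03,-0.035,0],[0,0,0]],[1,[-0.03,-0.035,0],[0,0,0]],[1,[-0.03,-0.035,0],[0,0,0]],[1,[-0.03,-0.035,0],[0,0,0]],[1,[-0.03,-0.035,0],[0,0,0]],[1,[-0.03,-0.035,0],[0,0,0]],[1,[0,0,0],[0,0,0]]]'
python3 -c "
from h import *
cx=np.array([np.cos(cy),np.sin(cy)]);rel([*(H+.07*cx),.2],np.pi+cy);print(robot.get_obs()['width'])"
```

```text
time: 0.9
tool_pos: [0.3215, 0.4424, 0.2049]
ee_rot: [-3.141, -0.001, -2.798]
wrist_force: [-0.1, 0.9, 0.2]
width: 0.0335
finger_force: 0.0
time: 1.7
tool_pos: [0.6046, 0.2785, 0.2025]
ee_rot: [-3.139, -0.003, -2.806]
wrist_force: [-0.2, 0.2, -0.2]
width: 0.0003
finger_force: 0.0
turn deg [-0.1 -0.1 -0.6] shift after turn mm [-72. -70.   3.] t 1.7
0.0003376398733774712
```

```bash
python3 -m crank '[[1,[-0.025,-0.023,0],[0,0,-0.6]],[1,[-0.025,-0.023,0],[0,0,0]],[1,[-0.022,-0.024,0],[0,0,0]],[1,[0,0,0],[0,0,0]],[1,[0,0,0.03],[0,0,0]],[1,[0,0,0.03],[0,0,0]],[1,[0,0,0.025],[0,0,0]],[1,[0,0,0],[0,0,0]]]'
python3 -c "
from h import *
cx=np.array([np.cos(cy),np.sin(cy)]);rel([*(H+.018*cx),.115],np.pi+cy);snap('scene','scene2')"
```

```text
time: 2.5
tool_pos: [0.6883, 0.242, 0.1145]
ee_rot: [3.14, -0.011, -2.788]
wrist_force: [0.5, 0.7, -1.2]
width: 0.0005
finger_force: 0.0
turn deg [ 0.1 -0.6  0.4] shift after turn mm [47. -8. -0.] t 2.5
```

View pics/scene2.png

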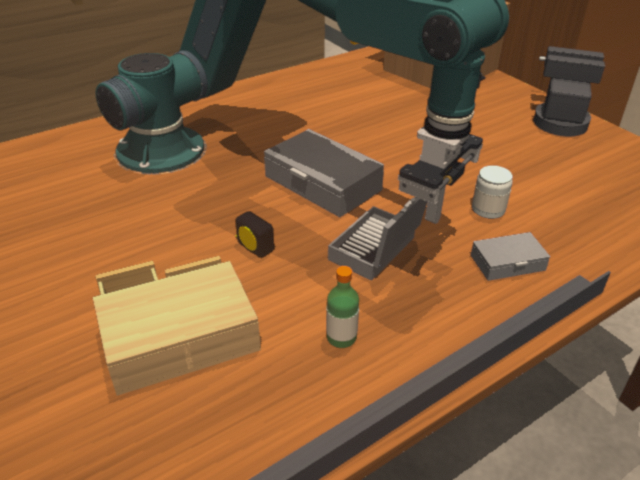

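The closed fingers stand behind the lid at (425,200) and clear of everything else. Now I'll push it over.

```bash
python3 -m crank '[[1,[0.015,-0.008,0],[0,0,0.4]],[1,[0.015,0,0],[0,0,0]],[1,[0.017,0,0],[0,0,0]],[1,[0.014,0,0],[0,0,0]],[1,[0.014,0,0.001],[0,0,0]],[1,[0.013,0,0.004],[0,0,0]],[1,[0.013,0,0.007],[0,0,0]],[1,[0,0,0],[0,0,0]]]'
python3 -c "
from h import *
cx=np.array([np.cos(cy),np.sin(cy)]);rel([*(H-.036*cx),.105],np.pi+cy);s=snap('top','t3')
P=cloud(s);m=np.zeros(P.shape[:2],bool);m[160:280,230:350]=1;m&=(P[...,2]>.02)&(P[...,2]<.15);q=P[m];print(np.round(cv2.boxPoints(cv2.minAreaRect(q[q[:,2]<.045][:,:2].astype(np.float32))),3).tolist())
"
```

```text
time: 3.35
tool_pos: [0.5996, 0.2003, 0.1111]
ee_rot: [-3.142, 0.003, -2.796]
wrist_force: [0.0, -0.3, 0.9]
width: 0.0005
finger_force: 0.0
turn deg [-0.   0.2  0. ] shift after turn mm [3. 2. 6.] t 3.35
[[0.5080000162124634, 0.2540000081062317], [0.5619999766349792, 0.10400000214576721], [0.6119999885559082, 0.12200000137090683], [0.5580000281333923, 0.2720000147819519]]
```

The case hasn't moved. I'll carry on down the arc.

```bash
python3 -m crank '[[1,[0.012,0,0.012],[0,0,0]],[1,[0.01,0,0.012],[0,0,0]],[1,[0.007,0,0.01],[0,0,0]],[1,[0.005,0,0.01],[0,0,0]],[1,[0.003,0,0.01],[0,0,0]],[1,[0.002,0,0.007],[0,0,0]],[1,[0,0,0],[0,0,0]],[1,[0,0,0],[0,0,0]]]'
python3 -c "
from h import *
cx=np.array([np.cos(cy),np.sin(cy)]);rel([*(H-.072*cx),.047],np.pi+cy)"
```

```text
time: 4.2
tool_pos: [0.5636, 0.1867, 0.0474]
ee_rot: [3.142, -0.0, -2.796]
wrist_force: [-0.6, 0.1, -0.2]
width: 0.0004
finger_force: 0.0
turn deg [ 0. -0. -0.] shift after turn mm [1. 2. 0.] t 4.2
```

Next I'll press gently until the force rises.

```bash
python3 -m crank '[[1,[0,0,0.001],[0,0,0]],[1,[0,0,0.001],[0,0,0]],[1,[0,0,0],[0,0,0]]]'
python3 -m crank '[[1,[0,0,0.001],[0,0,0]],[1,[0,0,0],[0,0,0]]]'
```

```text
time: 4.5
tool_pos: [0.5636, 0.1868, 0.0472]
ee_rot: [-3.142, 0.001, -2.796]
wrist_force: [-2.9, -0.8, 7.3]
width: 0.0005
finger_force: 3.7
time: 4.7
tool_pos: [0.5637, 0.1868, 0.0472]
ee_rot: [-3.141, 0.001, -2.796]
wrist_force: [-4.9, -0.4, 10.6]
width: 0.0003
finger_force: 5.4
```

The lid is shut: 10 N is held at z = 0.047. Now I'll lift and go to the left drawer.

```bash
python3 -m crank '[[1,[0,0,-0.03],[0,0,0]],[1,[0,0,-0.04],[0,0,0]],[1,[0,0,-0.04],[0,0,0]],[1,[0,0,0],[0,0,8]],[1,[0,0,0],[0,0,8]],[1,[0,0,0],[0,0,8]],[1,[0,0,0],[0,0,6.6]],[1,[0,0,0],[0,0,0]]]'
python3 -c "
from h import *
ex=np.array([np.cos(cs),np.sin(cs)]);ey=np.array([-ex[1],ex[0]]);rel([*(K-.16*ex+.056*ey),.03],np.pi+cs)"
```

```text
time: 5.5
tool_pos: [0.5634, 0.1866, 0.1541]
ee_rot: [-3.141, -0.0, 2.953]
wrist_force: [0.8, -0.3, -0.1]
width: 0.0003
finger_force: 0.0
turn deg [-0.  -0.   0.2] shift after turn mm [  55. -333.  124.] t 5.5
```

```bash
python3 -m crank '[[1,[0.008,-0.048,0],[0,0,0]],[1,[0.008,-0.048,0],[0,0,0]],[1,[0.008,-0.048,0],[0,0,0]],[1,[0.008,-0.048,0],[0,0,0]],[1,[0.008,-0.048,0],[0,0,0]],[1,[0.008,-0.048,0],[0,0,0]],[1,[0.007,-0.045,0],[0,0,0]],[1,[0,0,0],[0,0,0]]]'
python3 -c "
from h import *
ex=np.array([np.cos(cs),np.sin(cs)]);ey=np.array([-ex[1],ex[0]]);rel([*(K-.16*ex+.056*ey),.03],np.pi+cs);snap('top','t4')"
```

```text
time: 6.3
tool_pos: [0.4452, -0.1346, 0.1545]
ee_rot: [-3.139, -0.0, 2.948]
wrist_force: [0.0, 0.1, 0.4]
width: 0.0008
finger_force: 0.0
turn deg [-0.1 -0.  -0.1] shift after turn mm [  0.   5. 124.] t 6.3
```

View pics/t4.png

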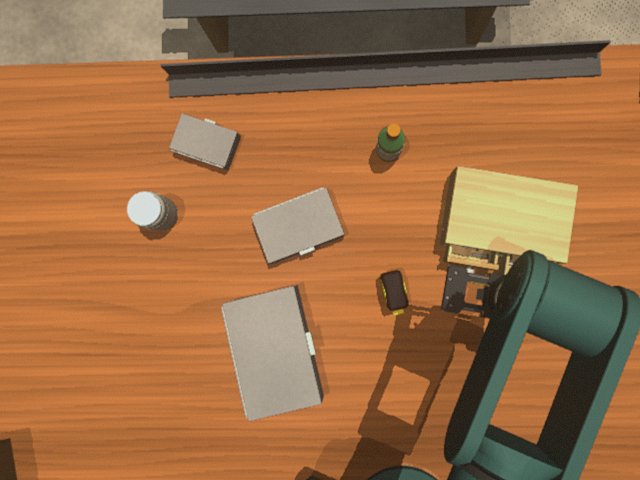

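The picture shows the lid shut at (298,225), with the case and bystanders where they were. The gripper is above the space in front of the left drawer. I'll descend and push along tool -x.

```bash
python3 -m crank '[[1,[0,0.003,0.04],[0,0,0]],[1,[0,0,0.045],[0,0,0]],[1,[0,0,0.038],[0,0,0]],[1,[0,0,0],[0,0,0]],[1,[-0.015,0,0],[0,0,0]],[1,[-0.015,0,0],[0,0,0]],[1,[-0.015,0,0],[0,0,0]],[1,[0,0,0],[0,0,0]]]'
python3 -c "
from h import *
ex=np.array([np.cos(cs),np.sin(cs)]);ey=np.array([-ex[1],ex[0]]);rel([*(K-.097*ex+.056*ey),.03],np.pi+cs)"
```

```text
time: 7.15
tool_pos: [0.4946, -0.1354, 0.0337]
ee_rot: [-3.141, 0.004, 2.955]
wrist_force: [0.1, -0.0, -0.4]
width: 0.0004
finger_force: 0.0
turn deg [-0.   0.2  0.3] shift after turn mm [-14.  -4.   4.] t 7.15
```

```bash
python3 -m crank '[[1,[-0.005,0,0],[0,0,0]],[1,[-0.005,0,0],[0,0,0]],[1,[-0.003,0,0],[0,0,0]],[1,[0,0,0],[0,0,0]]]'
python3 -m crank '[[1,[-0.002,0,0],[0,0,0]],[1,[0,0,0],[0,0,0]]]'
python3 -m crank '[[1,[-0.002,0,0],[0,0,0]],[1,[0,0,0],[0,0,0]]]'
python3 -c "
from h import *
ex=np.array([np.cos(cs),np.sin(cs)]);ey=np.array([-ex[1],ex[0]]);rel([*(K-.097*ex+.056*ey),.03],np.pi+cs)"
```

```text
time: 7.55
tool_pos: [0.505, -0.1381, 0.0318]
ee_rot: [-3.142, 0.001, 2.953]
wrist_force: [0.6, 0.2, -0.0]
width: 0.0006
finger_force: 0.0
time: 7.75
tool_pos: [0.5064, -0.1385, 0.0315]
ee_rot: [3.141, -0.0, 2.953]
wrist_force: [-1.2, -1.4, 1.3]
width: 0.0008
finger_force: 0.4
time: 7.95
tool_pos: [0.5072, -0.1386, 0.0314]
ee_rot: [3.142, -0.003, 2.953]
wrist_force: [-5.0, 1.2, 4.0]
width: 0.0001
finger_force: 2.6
turn deg [ 0.  -0.2  0.1] shift after turn mm [-1. -3.  1.] t 7.95
```

```bash
python3 -m crank '[[1,[-0.002,0,0],[0,0,0]],[1,[0,0,0],[0,0,0]]]'
python3 -m crank '[[1,[-0.002,0,0],[0,0,0]],[1,[0,0,0],[0,0,0]]]'
```

```text
time: 8.15
tool_pos: [0.5072, -0.1386, 0.0314]
ee_rot: [3.142, -0.008, 2.953]
wrist_force: [-9.5, 2.1, 8.1]
width: 0.0003
finger_force: 5.2
time: 8.35
tool_pos: [0.5072, -0.1386, 0.0314]
ee_rot: [3.142, -0.012, 2.953]
wrist_force: [-15.4, 2.6, 13.2]
width: 0.0005
finger_force: 7.7
```

The left drawer is home: 15 N, no movement, at the expected place. I'll back off and move across to the right one.

```bash
python3 -m crank '[[1,[0.03,0,0],[0,0,0]],[1,[0.04,0,0],[0,0,0]],[1,[0.035,0,0],[0,0,0]],[1,[0,-0.04,0],[0,0,0]],[1,[0,-0.04,0],[0,0,0]],[1,[0,-0.028,0],[0,0,0]],[1,[0,0,0],[0,0,0]]]'
python3 -c "
from h import *
ex=np.array([np.cos(cs),np.sin(cs)]);ey=np.array([-ex[1],ex[0]]);rel([*(K-.097*ex-.056*ey),.03],np.pi+cs)"
```

```text
time: 9.05
tool_pos: [0.3892, -0.2292, 0.0319]
ee_rot: [-3.14, 0.003, 2.949]
wrist_force: [-0.1, 0.4, 0.5]
width: 0.0006
finger_force: 0.0
turn deg [-0.1  0.2 -0.1] shift after turn mm [-100.   -4.    2.] t 9.05
```

```bash
python3 -m crank '[[1,[-0.015,-0.004,0],[0,0,0]],[1,[-0.015,0,0],[0,0,0]],[1,[-0.015,0,0],[0,0,0]],[1,[-0.015,0,0],[0,0,0]],[1,[-0.015,0,0],[0,0,0]],[1,[-0.012,0,0],[0,0,0]],[1,[-0.008,0,0],[0,0,0]],[1,[0,0,0],[0,0,0]]]'
python3 -m crank '[[1,[-0.003,0,0],[0,0,0]],[1,[-0.002,0,0],[0,0,0]],[1,[0,0,0],[0,0,0]]]'
python3 -m crank '[[1,[-0.002,0,0],[0,0,0]],[1,[0,0,0],[0,0,0]]]'
python3 -c "
from h import *
ex=np.array([np.cos(cs),np.sin(cs)]);ey=np.array([-ex[1],ex[0]]);rel([*(K-.097*ex-.056*ey),.03],np.pi+cs)"
```

```text
time: 9.85
tool_pos: [0.4828, -0.2473, 0.0314]
ee_rot: [3.141, 0.001, 2.954]
wrist_force: [-0.1, -0.8, -0.1]
width: 0.0004
finger_force: 0.0
time: 10.15
tool_pos: [0.4861, -0.2481, 0.0313]
ee_rot: [3.141, -0.001, 2.953]
wrist_force: [-0.8, 1.1, 0.6]
width: 0.0002
finger_force: 0.5
time: 10.35
tool_pos: [0.4862, -0.2482, 0.0313]
ee_rot: [3.14, -0.005, 2.953]
wrist_force: [-5.9, 3.0, 3.6]
width: 0.0003
finger_force: 3.3
turn deg [ 0.1 -0.3  0.1] shift after turn mm [-1. -4.  1.] t 10.35
```

```bash
python3 -m crank '[[1,[-0.002,0,0],[0,0,0]],[1,[-0.002,0,0],[0,0,0]],[1,[0,0,0],[0,0,0]]]'
python3 -m crank '[[1,[0.04,0,0],[0,0,0]],[1,[0.05,0,0],[0,0,0]],[1,[0.05,0,0],[0,0,0]],[1,[0,0,-0.045],[0,0,0]],[1,[0,0,-0.045],[0,0,0]],[1,[0,-0.04,-0.045],[0,0,0]],[1,[0,-0.04,-0.04],[0,0,0]],[1,[0,0,0],[0,0,0]]]'
python3 - <<'E'
from h import *
s=snap('top','t5');t=dict(np.load('pics/top1.npz'))
P=cloud(s);Q=cloud(t)
for nm,u0,u1,v0,v1,z0,z1 in [('case',240,350,180,270,.02,.06),('tin',120,180,185,240,.08,.1),('tape',375,415,260,320,.05,.075),('glue',370,410,115,165,.1,.16)]:
    for X in (Q,P):
        q=X[v0:v1,u0:u1];q=q[(q[...,2]>z0)&(q[...,2]<z1)]; print(nm,len(q),np.round(cv2.boxPoints(cv2.minAreaRect(q[:,:2].astype(np.float32))),3).tolist(),q[:,2].max().round(3))
q=P[200:260,255:345].reshape(-1,3);q=q[q[:,2]>.03];print('lid plane z pct',np.percentile(q[:,2],[5,50,95]))
ex=np.array([np.cos(cs),np.sin(cs)]);ey=np.array([-ex[1],ex[0]])
E
```

```text
time: 10.65
tool_pos: [0.4862, -0.2482, 0.0313]
ee_rot: [3.14, -0.014, 2.953]
wrist_force: [-15.7, 3.9, 11.1]
width: 0.0004
finger_force: 8.4
time: 11.45
tool_pos: [0.3434, -0.2963, 0.2004]
ee_rot: [-3.132, 0.01, 2.949]
wrist_force: [0.8, 0.2, -1.0]
width: 0.0003
finger_force: 0.0
case 2302 [[0.5080000162124634, 0.2540000081062317], [0.5619999766349792, 0.10300000011920929], [0.6600000262260437, 0.13899999856948853], [0.6060000061988831, 0.28999999165534973]] 0.06
case 4303 [[0.5009999871253967, 0.25200000405311584], [0.5550000071525574, 0.10100000351667404], [0.6610000133514404, 0.13899999856948853], [0.6069999933242798, 0.28999999165534973]] 0.054
tin 1008 [[0.5799999833106995, 0.5149999856948853], [0.5839999914169312, 0.4490000009536743], [0.6520000100135803, 0.453000009059906], [0.6480000019073486, 0.5189999938011169]] 0.096
tin 1015 [[0.5770000219345093, 0.5109999775886536], [0.5899999737739563, 0.4429999887943268], [0.6549999713897705, 0.45500001311302185], [0.6420000195503235, 0.5230000019073486]] 0.098
tape 816 [[0.4099999964237213, 0.020999999716877937], [0.4189999997615814, -0.019999999552965164], [0.492000013589859, -0.004000000189989805], [0.4830000102519989, 0.03700000047683716]] 0.07
tape 816 [[0.4099999964237213, 0.020999999716877937], [0.4189999997615814, -0.019999999552965164], [0.492000013589859, -0.004999999888241291], [0.48399999737739563, 0.035999998450279236]] 0.07
glue 429 [[0.7129999995231628, -0.007000000216066837], [0.7490000128746033, -0.014999999664723873], [0.7590000033378601, 0.02800000086426735], [0.7229999899864197, 0.035999998450279236]] 0.154
glue 426 [[0.7099999785423279, -0.004000000189989805], [0.7459999918937683, -0.017000000923871994], [0.7609999775886536, 0.023000000044703484], [0.7250000238418579, 0.035999998450279236]] 0.154
lid plane z pct [0.04375378 0.04732928 0.05051988]
```

View pics/t5.png

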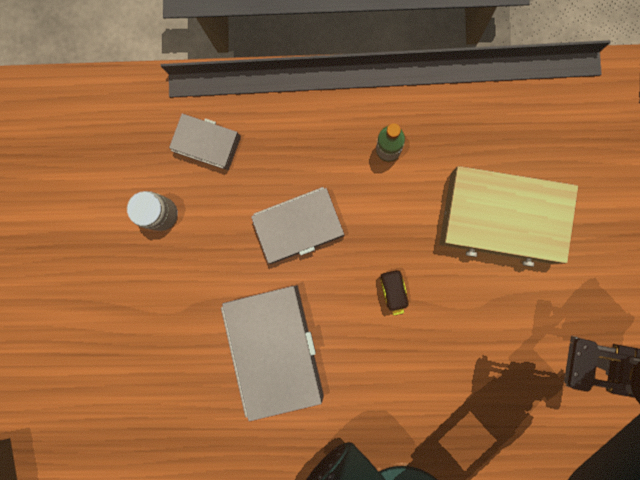

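Both drawers are flush, with only the knobs showing at (472,252) and (529,263). The lid is shut at (298,225) with its top at 47 mm. The case and bystanders haven't moved, and the arm is clear.

```bash
python3 -c "
from bench import robot
print(robot.close_job())"
```

```text
the job is handed in; nothing more can be done
None
```

Both drawers are fully home and the drill-bit case lid is shut; the case, tape measure, glue bottle and tin did not move, and the job was handed in at about 11.5 s.

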